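Hang up the ear defenders at the key-cutting bench

TASK

Put the key-cutting bench in order: move the oil bottle out from in front of the hanging bar and stand it upright on the rubber mat, in line with and midway between the jar and the tin. Then hang the ear defenders over the bar by their headband, squarely astride it with one cup on each side, in the free stretch between the two rings of keys, hanging still and clear of the bench. Do not drop either or tip the bottle over, and leave everything else where it is.

Things in the scene. Friction and masses are not known exactly. Their poses are not given: they have to be found in the camera images.
- muffs: ear defenders, 220 g, upright on two grey cups. Origin: between the cups, at their underside. Headband arches in the x-z plane (z up); cups at x = +-61 mm, 36 thick in x (inner faces +-43), 62 wide in y, 80 high. Crown: black pad 62 long (x), 26 wide (y), underside at z = 145, top at z = 165 mm; two thin wires run from it to the cups. Take it by the pad, across its 26 mm width.
- muffs_crown (a point): centre of the underside of the ear defenders' crown pad, the face that lies on the bar; same axes as the ear defenders
- rail: fixed rail: round steel bar 16 mm thick, 360 mm long along y, its top 163 mm above the bench, on two posts at y = +-172 mm (feet 110 x 60 mm). Origin: on the bench under the bar's middle. Two 60 mm rings of key blanks hang from it at y = +-105 mm (fixed, reaching 30 mm either side of the bar); the stretch between is free.
- rail_mid (a point): middle of the bar's top line, 163 mm above the bench; same axes as the rail
- oiler: white plastic oil bottle with pointed black nozzle: body 44 mm in diameter, 78 mm high, shoulder to 94 mm, nozzle tip at 126 mm; 110 g. Origin: centre of its underside, z up. It starts on the robot's side of the bar, about 68 mm from the bar's axis, where a cup of the ear defenders would hang.
- mat: thin black rubber bench mat, fixed, 110 mm (x) by 280 mm (y), 3 mm thick. Origin: centre of its underside. The jar stands on it at y = +100 mm and the tin at y = -100 mm, both at x = 0; the oil bottle belongs at the mat's middle.
- jar: glass jar with steel lid, 60 mm in diameter, 85 mm high, on one end of the mat; origin at its underside; stays where it is
- tin: round metal tin, 68 mm in diameter, 70 mm high, on the other end of the mat; origin at its underside; stays where it is
- padlock: brass padlock standing upright, 22 x 46 x 68 mm high; a bystander
- wheel: flat steel cutting wheel, 72 mm in diameter, 12 mm thick; a bystander
- mug: white mug, 76 mm in diameter, 88 mm high; a bystander
- brush: bench brush lying along its x axis; a bystander
- screwdriver: screwdriver lying along its x axis; a bystander
Things that resemble listed ones, but are neither listed nor needed, are in the scene too. Leave any pink look-alike of the muffs alone.

How it is judged:
By the outcome, as a careful person would: the job done as asked, in the order asked, and still so for the second after the job is handed in, with the robot touching nothing.
It also fails if it takes over 64 s, if anything falls off the work surface, if the arm or the gripper's body presses on something with over 40 N, if the wrist force passes 120 N, or if a joint passes its speed limit or range.

ROBOT

A 6-joint arm with a two-finger parallel gripper is mounted at the origin on the work surface. World frame = base frame: x ahead of the robot, y to its left, z up, the work surface at z = 0. Lengths are in m, angles in rad, forces in N, time in s.
With the tool pointing down it reaches from about 0.25 to 0.775 m from the base axis. Payload 4 kg.
Tool frame: the origin (TCP) lies on the centre line of the jaws, within the pads' length; the fingertips stand 25 mm ahead of it and the grasp point (between the pads) lies 6 mm ahead of it; z points along the fingers, y is the line along which they close (so a half turn about z gives the same grasp; the last joint's range is limited). The gripper opens to 94 mm and grips with 3 to 60 N. Pads are 16 mm wide; open, the fingers measure 119 mm over their backs; the gripper's body (75 mm by 177 mm) begins 78 mm behind the grasp point.
Start: joints at [-1.403, 0.087, 1.371, -0, 1.684, -0.103], TCP at [0.147, -0.53, 0.231] pointing down, gripper open.
Joint ranges: [-3.1, 3.1], [-0.76, 2.03], [0.27, 2.55], [-1.08, 4.22], [0.17, 2.65], [-2.57, 2.57]. Speed limits (rad/s): [2.79, 2.79, 3.14, 3.14, 3.14, 3.14].

INTERFACE

Orientations are given as [roll, pitch, yaw] about the fixed x, y, z axes, in that order (R = Rz(yaw) Ry(pitch) Rx(roll)).
In Python, from bench import robot, imaging gives the robot as it stands. The module is installed in compiled form; this text tells all that it offers.
- The arm moves only by the tool drive_tool, never from a script. Its argument "series" is a list of rows, each a list of 3 entries, a list of its own where there are three numbers: the finger opening in m, from 0 to 0.094, then the shift along the tool's x, y, z in m, then the turn, a rotation vector about the tool's x, y, z in rad. A call has 1 to 5 rows; each row is the pose to reach, as a shift and turn from the pose commanded when the call began, along the tool's axes at that moment; what a row does not reach only later rows make up. A row lasts 1/8 s, in which the tool goes at most 62.5 mm and 10.7 degrees, less where a joint would pass 70% of its speed; a pose out of reach is approached as far as the arm can. A call with a gripper value outside its range is refused whole. The fingers move at their own pace and stop on an object; the grip force is fixed at half the most. Time passes only in rows, so rows that repeat a pose let the fingers close. It gives the time, the measured TCP pose, the force, the opening and the grip force at its end, in the units of the state.
- robot.get_obs(): the state, without advancing time (a new reading comes with each control period).
- imaging.snapshot(name): name is "side" or "top" or "wrist"; returns the picture (420x560x3 uint8, red, green, blue); there is no depth.
- imaging.get_calibration(name): a dict with "intrinsics" (3x3 intrinsics, pixels), "position" and "rotation" of the camera in the world. Camera axes: x right, y up, looking along -z (the intrinsics and any distortion apply to the point x, -y, -z); pixel columns grow to the right and rows downward; lengths in m; the calibration is good to about 2 mm. A picture is of the moment at which its call begins: read the wrist's pose just before it. get_calibration takes no time and is no camera call; for the wrist camera it gives the pose at the moment of the call.
- robot.close_job(): hands the job in; it is judged then, once.
The state is a dict: "time": time; "joint_positions": joint angles; "qvel": joint speeds; "joint_torque": joint torques, N m; "tool_pos": TCP position; "ee_rot": TCP orientation; "wrist_force": force on the tool from outside, world axes, zero at the start; "wrist_torque": the same for the moment, N m; "width": finger opening in m; "finger_force": force on a finger pad.
Only numpy, scipy, OpenCV 4.12 (cv2) and the standard library are available. Lean on these libraries where they do the work, as an engineer would, in place of code of your own. Each camera call takes 0.05 s, during which the arm holds its last target. There are 200 camera calls.

## Working session

There is one attempt and no reset: what is moved stays moved. The work goes in short steps, Python scripts to look and compute and a tool call to move; the robot and the scene stay as the last step left them, time stands still between calls to the robot, and variables do not carry over. Pictures are saved under pics/ and viewed, at most 10 in all, crops included, and the job is handed in when it is done.

Besides the shell and the picture viewer there is one more tool, called after "Request:" by a JSON object that holds its "method" and its "body". drive_tool: Moves the arm, as the interface text tells. Its arguments: {"type":"object","properties":{"series":{"type":"array"}},"required":["series"]}

```bash
mkdir -p pics; python3 - <<'E'
from bench import robot, imaging
import cv2,numpy as np
print(robot.get_obs())
for n in ["side","top"]:
    im=imaging.snapshot(n); cv2.imwrite(f"pics/{n}0.png",im[:,:,::-1]); c=imaging.get_calibration(n); print(n,c)
E
```

```text
{'time': 0.0, 'joint_positions': array([-1.40312772e+00,  8.79457841e-02,  1.37222968e+00, -6.53840813e-06,
        1.68356617e+00, -1.03103685e-01]), 'qvel': array([ 0.00050992, -0.00100895,  0.00019207,  0.00025727, -0.00035517,
        0.00119486]), 'joint_torque': array([ 6.56825032e-04, -3.40183747e+01, -3.02424109e+01,  7.18637975e-02,
        3.30903463e-02, -1.64185371e-04]), 'tool_pos': array([ 0.14702285, -0.5294884 ,  0.2293216 ]), 'ee_rot': array([-3.13945442e+00, -2.14710921e-04,  2.70771333e-01]), 'wrist_force': array([0.48047912, 0.1209525 , 0.20406323]), 'wrist_torque': array([-0.03525287, -0.04945175,  0.0065415 ]), 'finger_force': 0.0, 'width': 0.09389238146095401}
side {'intrinsics': array([[513.18032867,   0.        , 279.16449427],
       [  0.        , 513.18032867, 216.3722069 ],
       [  0.        ,   0.        ,   1.        ]]), 'position': array([-0.02804561, -0.78132818,  1.23555848]), 'rotation': array([ 0.71549309, -0.01325945, -0.57324811])}
top {'intrinsics': array([[471.20478506,   0.        , 280.47925444],
       [  0.        , 471.20478506, 214.08414127],
       [  0.        ,   0.        ,   1.        ]]), 'position': array([0.36929558, 0.01024301, 1.5024903 ]), 'rotation': array([ 0.10287159,  0.0112342 , -1.58442896])}
```

View pics/side0.png

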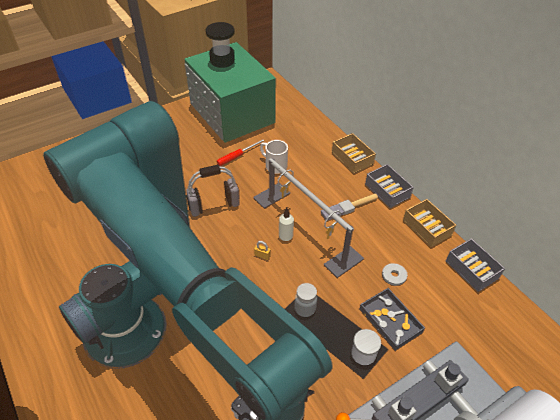

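View pics/top0.png

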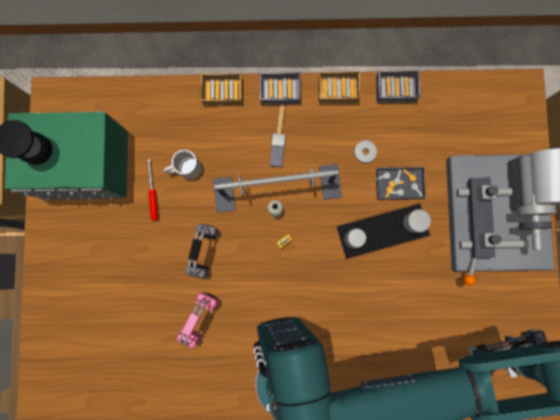

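Side view: muffs near (215,190), bottle (287,225), rail from (270,170) to (347,230), mat with jar (306,300) and tin (366,347). Top view: black muffs pad (197,250), pink decoy (197,320), bottle (275,209), rail (218,187)–(338,176), jar (356,239), tin (418,221). I'll enlarge the top view to take finer positions.

```bash
cat > h.py <<'E'
from bench import robot, imaging
import cv2,numpy as np
from scipy.spatial.transform import Rotation as R
def ray(cal,u,v):
    K=cal["intrinsics"]; p=np.linalg.solve(K,[u,v,1.]); d=np.array([p[0],-p[1],-p[2]])
    return np.array(cal["position"]),R.from_euler("xyz",cal["rotation"]).as_matrix()@d
def onz(cal,u,v,z):
    o,d=ray(cal,u,v); return o+d*(z-o[2])/d[2]
def proj(cal,P):
    q=R.from_euler("xyz",cal["rotation"]).as_matrix().T@(np.asarray(P)-cal["position"])
    w=cal["intrinsics"]@[q[0],-q[1],-q[2]]; return w[:2]/w[2]
def tri(rays):
    A=np.zeros((3,3));b=np.zeros(3)
    for o,d in rays:
        d=d/np.linalg.norm(d);M=np.eye(3)-np.outer(d,d);A+=M;b+=M@o
    return np.linalg.solve(A,b)
E
python3 - <<'E'
from h import *
im=cv2.imread("pics/top0.png"); cv2.imwrite("pics/c0.png",cv2.resize(im[135:285,180:440],None,fx=3,fy=3,interpolation=cv2.INTER_CUBIC))
t=imaging.get_calibration("top")
for n,u,v,z in [("rail1",218,187,.163),("rail2",338,176,.163),("bottle",275,208,.1),("pad",197,250,.165),("jar",356,239,.088),("tin",418,221,.073),("pink",197,320,.15)]: print(n,onz(t,u,v,z).round(3))
E
```

```text
rail1 [0.589 0.202 0.163]
rail2 [ 0.616 -0.144  0.163]
bottle [0.533 0.04  0.1  ]
pad [0.409 0.262 0.165]
jar [ 0.437 -0.201  0.088]
tin [ 0.49  -0.393  0.073]
pink [0.212 0.264 0.15 ]
```

View pics/c0.png

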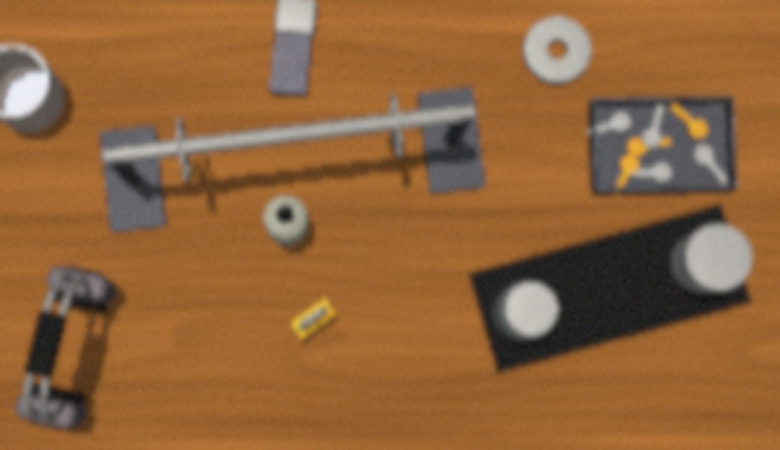

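Enlarged crop (3x, offset 180,135): nozzle tip (285,214), bar ends (104,156) and (474,111), rings at x=182 and 397, pad from (50,313) to (40,376), jar lid (530,310), tin (719,257), mat corners (472,274), (720,207), (748,300), (499,370).

```bash
cat >> h.py <<'E'
def to(P,yaw,tilt0=np.pi):
    o=robot.get_obs(); A=R.from_euler("xyz",o["ee_rot"]); B=R.from_euler("xyz",[tilt0,0,yaw])
    s=A.inv().apply(np.array(P)-o["tool_pos"]); r=(A.inv()*B).as_rotvec()
    print("t",round(o["time"],2),"shift",s.round(4),"turn",r.round(3))
E
python3 - <<'E'
from h import *
t=imaging.get_calibration("top")
def c(x,y,z): return onz(t,180+x/3,135+y/3,z)[:2]
e1,e2=c(104,156,.16),c(474,111,.16); print("ends",e1,e2,(e1+e2)/2,np.linalg.norm(e1-e2),"yaw",np.arctan2(-(e1-e2)[0],(e1-e2)[1]))
print("ringmid",c(289.5,133.5,.163))
print("bottle",c(285,214,.126)); a,b=c(50,313,.165),c(40,376,.165); print("pad",(a+b)/2,np.linalg.norm(a-b),np.arctan2((a-b)[1],(a-b)[0]))
j,ti=c(530,310,.088),c(719,257,.073); print("jar",j,"tin",ti,(j+ti)/2,np.linalg.norm(j-ti))
m=[c(x,y,.003) for x,y in [(472,274),(720,207),(748,300),(499,370)]]; print("mat",np.mean(m,0))
to([.42,-.25,.38],.078)
E
```

```text
ends [0.58947472 0.21229375] [ 0.62776601 -0.14428648] [0.60862037 0.03400364] 0.3586302886072136 yaw 0.10697484472241539
ringmid [0.60807487 0.0335001 ]
bottle [0.53476836 0.03957706]
pad [0.40926689 0.26728483] 0.0600185229622744 -0.15351330462062665
jar [ 0.43911215 -0.20315568] tin [ 0.49074938 -0.39792124] [ 0.46493077 -0.30053846] 0.2014944853202749
mat [ 0.46591416 -0.30121879]
t 0.1 shift [ 0.3378 -0.1966 -0.1501] turn [-0.002 -0.     0.193]
```

Request:
{"method": "drive_tool", "body": {"series": [[0.094,[0.03,-0.02,-0.05],[0,0,0.0]],[0.094,[0.08,-0.05,-0.08],[0,0,0.06]],[0.094,[0.2,-0.12,-0.15],[0,0,0.1]],[0.094,[0.338,-0.197,-0.15],[0,0,0.165]],[0.094,[0.338,-0.197,-0.15],[0,0,0.165]]]}}

```text
time: 0.72
tool_pos: [0.3358, -0.3337, 0.3593]
ee_rot: [3.141, -0.0, 0.105]
wrist_force: [1.1, -1.2, -0.2]
width: 0.094
finger_force: 0.0
```

```bash
python3 - <<'E'
from h import *
to([.50,.04,.34],.107)
E
```

```text
t 0.72 shift [ 0.2024 -0.3545  0.0193] turn [ 0.    -0.    -0.002]
```

Request:
{"method": "drive_tool", "body": {"series": [[0.094,[0.05,-0.08,0.0],[0,0,0]],[0.094,[0.1,-0.16,0.01],[0,0,0]],[0.094,[0.15,-0.24,0.02],[0,0,0]],[0.094,[0.18,-0.29,0.02],[0,0,0]],[0.094,[0.2,-0.34,0.02],[0,0,0]]]}}

```text
time: 1.35
tool_pos: [0.4672, -0.0508, 0.3413]
ee_rot: [-3.142, 0.001, 0.106]
wrist_force: [0.5, -1.4, 0.8]
width: 0.094
finger_force: 0.0
```

Request:
{"method": "drive_tool", "body": {"series": [[0.094,[0,0,0],[0,0,0]],[0.094,[0,0,0],[0,0,0]]]}}

```text
time: 1.6
tool_pos: [0.4667, -0.0529, 0.3417]
ee_rot: [3.141, 0.001, 0.106]
wrist_force: [0.0, 0.5, -1.4]
width: 0.0942
finger_force: 0.0
```

```bash
python3 - <<'E'
from h import *
c=imaging.get_calibration("wrist"); im=imaging.snapshot("wrist"); cv2.imwrite("pics/w1.png",im[:,:,::-1])
print(c["position"],c["rotation"],robot.get_obs()["tool_pos"])
np.save("w1.npy",c,allow_pickle=True)
to([.535,.04,.30],.107)
E
```

```text
[ 0.54659127 -0.04441533  0.49590253] [-2.81895473e-01 -8.74789139e-04 -1.46389419e+00] [ 0.46656493 -0.05365375  0.34192369]
t 1.65 shift [ 0.0779 -0.086   0.0418] turn [ 0.     0.001 -0.002]
```

View pics/w1.png

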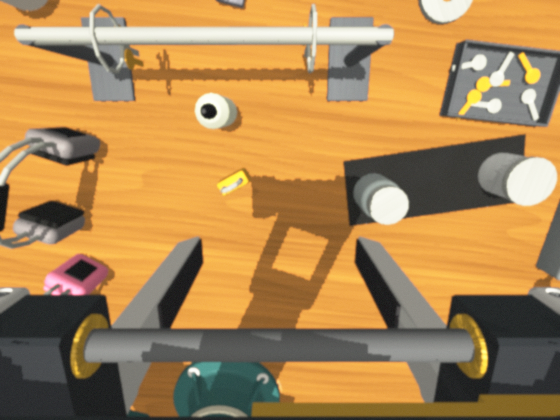

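Wrist view: bar top line about (18,32)–(391,32), rings at x=108 and 312, nozzle tip (208,110), body shoulder centre (215,111), jar lid (388,204), tin lid (531,181), mat corners (345,162), (524,136), (349,225).

```bash
python3 - <<'E'
from h import *
c=np.load("w1.npy",allow_pickle=True).item(); t=imaging.get_calibration("top")
a,b=onz(c,18,34,.155)[:2],onz(c,391,34,.155)[:2]; print("bar",a,b,(a+b)/2,np.linalg.norm(a-b),np.arctan2(-(a-b)[0],(a-b)[1]))
a,b=onz(c,312,36,.155)[:2],onz(c,108,36,.155)[:2]; print("rings",(a+b)/2,np.linalg.norm(a-b))
print("bottle",onz(c,208,110,.126), tri([ray(c,208,110),ray(t,275,206.3)]))
j,ti=onz(c,388,204,.088)[:2],onz(c,531,181,.073)[:2]; print(j,ti,(j+ti)/2,np.linalg.norm(j-ti))
E
```

```text
bar [0.59324961 0.21490176] [ 0.63199975 -0.14555256] [0.61262468 0.0346746 ] 0.36253123266888454 0.10709230939505232
rings [0.61143573 0.02933646] 0.19859488390292657
bottle [0.54177175 0.03437715 0.126     ] [0.54021942 0.04109159 0.09075499]
[ 0.44588445 -0.20367045] [ 0.49516038 -0.39724474] [ 0.47052242 -0.3004576 ] 0.19974765266016833
```

```bash
python3 - <<'E'
from h import *
to([.538,.037,.18],.107)
E
```

```text
t 1.65 shift [ 0.0806 -0.0828  0.1618] turn [ 0.     0.001 -0.002]
```

Request:
{"method": "drive_tool", "body": {"series": [[0.094,[0.04,-0.041,0.02],[0,0,0]],[0.094,[0.08,-0.083,0.04],[0,0,0]],[0.094,[0.081,-0.083,0.1],[0,0,0]],[0.094,[0.081,-0.083,0.13],[0,0,0]],[0.094,[0.081,-0.083,0.13],[0,0,0]]]}}

```text
time: 2.28
tool_pos: [0.5369, 0.0364, 0.2089]
ee_rot: [-3.141, 0.007, 0.103]
wrist_force: [0.0, -0.1, 0.4]
width: 0.0943
finger_force: 0.0
```

```bash
python3 - <<'E'
from h import *
c=imaging.get_calibration("wrist"); im=imaging.snapshot("wrist"); cv2.imwrite("pics/w2.png",im[:,:,::-1])
np.save("w2.npy",c,allow_pickle=True)
to([.538,.037,.068],.107)
for p in ([.538,.037,.126],[.61,.034,.163]): print(proj(c,p))
E
```

```text
t 2.33 shift [ 1.000e-04 -5.000e-04  1.437e-01] turn [ 0.     0.002 -0.004]
[277.68684352 217.05041832]
[294.36474112 126.38613649]
```

View pics/w2.png

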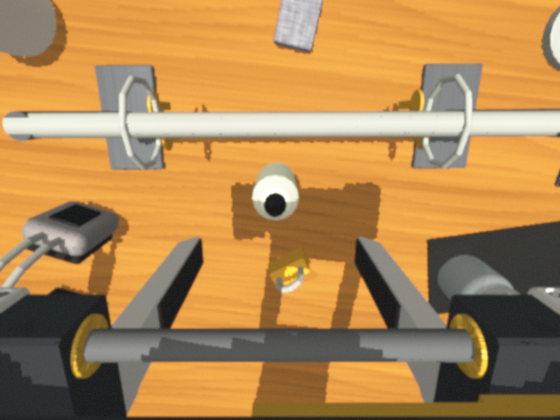

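The nozzle tip is at (275,205), slightly farther out than predicted; the rings cross the bar at x≈131 and 457, and the bar centre row is about 124.

```bash
python3 - <<'E'
from h import *
c=np.load("w2.npy",allow_pickle=True).item()
print(onz(c,275,205,.126),onz(c,275,205,.115),onz(c,294,124,.155))
to([.542,.038,.070],.107)
E
```

```text
[0.54767361 0.0401068  0.126     ] [0.54441285 0.0398999  0.115     ] [0.6111314  0.03398144 0.155     ]
t 2.33 shift [ 0.0041 -0.0011  0.1417] turn [ 0.     0.002 -0.004]
```

Request:
{"method": "drive_tool", "body": {"series": [[0.094,[0.005,-0.001,0.04],[0,0,0]],[0.094,[0.005,-0.001,0.08],[0,0,0]],[0.094,[0.005,-0.001,0.12],[0,0,0]],[0.094,[0.005,-0.001,0.141],[0,0,0]],[0.094,[0.005,-0.001,0.141],[0,0,0]]]}}

```text
time: 2.95
tool_pos: [0.5439, 0.0387, 0.0718]
ee_rot: [3.141, -0.0, 0.104]
wrist_force: [-0.4, -0.3, 1.1]
width: 0.094
finger_force: 0.0
```

Request:
{"method": "drive_tool", "body": {"series": [[0.035,[0,0,0],[0,0,0]],[0.035,[0,0,0],[0,0,0]],[0.035,[0,0,0],[0,0,0]],[0.035,[0,0,0],[0,0,0]],[0.035,[0,0,0],[0,0,0]]]}}

```text
time: 3.58
tool_pos: [0.5435, 0.0398, 0.0712]
ee_rot: [3.141, -0.0, 0.106]
wrist_force: [-0.9, 0.1, 0.2]
width: 0.0474
finger_force: 0.0
```

Request:
{"method": "drive_tool", "body": {"series": [[0.035,[0,0,0],[0,0,0]],[0.035,[0,0,0],[0,0,0]],[0.035,[0,0,0],[0,0,0]]]}}

```text
time: 3.95
tool_pos: [0.5435, 0.0399, 0.0711]
ee_rot: [-3.142, 0.0, 0.106]
wrist_force: [1.0, 0.8, 0.6]
width: 0.0438
finger_force: 30.0
```

Request:
{"method": "drive_tool", "body": {"series": [[0.035,[0,0,-0.02],[0,0,0]],[0.035,[0,0,-0.05],[0,0,0]],[0.035,[0,0,-0.08],[0,0,0]],[0.035,[0,0,-0.11],[0,0,0]],[0.035,[0,0,-0.13],[0,0,0]]]}}

```text
time: 4.58
tool_pos: [0.5437, 0.0397, 0.2024]
ee_rot: [3.141, -0.001, 0.106]
wrist_force: [0.4, -0.1, -0.8]
width: 0.0435
finger_force: 30.0
```

```bash
python3 - <<'E'
from h import *
to([.468,-.300,.20],.107)
E
```

```text
t 4.58 shift [-0.1112  0.3298  0.0024] turn [ 0.    -0.001 -0.001]
```

Request:
{"method": "drive_tool", "body": {"series": [[0.035,[-0.01,0.03,0.0],[0,0,0]],[0.035,[-0.027,0.08,0.0],[0,0,0]],[0.035,[-0.044,0.13,0.0],[0,0,0]],[0.035,[-0.06,0.18,0.0],[0,0,0]],[0.035,[-0.077,0.23,0.0],[0,0,0]]]}}

```text
time: 5.2
tool_pos: [0.4905, -0.1986, 0.2007]
ee_rot: [-3.141, 0.0, 0.106]
wrist_force: [1.1, -1.0, -1.3]
width: 0.0436
finger_force: 30.0
```

Request:
{"method": "drive_tool", "body": {"series": [[0.035,[-0.015,0.045,0.0],[0,0,0]],[0.035,[-0.027,0.08,0.0],[0,0,0]],[0.035,[-0.034,0.1,0.0],[0,0,0]],[0.035,[-0.034,0.1,0.0],[0,0,0]],[0.035,[-0.034,0.1,0.0],[0,0,0]]]}}

```text
time: 5.82
tool_pos: [0.4683, -0.2989, 0.2011]
ee_rot: [-3.141, -0.0, 0.107]
wrist_force: [-0.1, 0.6, -1.0]
width: 0.0437
finger_force: 30.0
```

```bash
python3 - <<'E'
from h import *
c=imaging.get_calibration("wrist"); im=imaging.snapshot("wrist"); cv2.imwrite("pics/w3.png",im[:,:,::-1])
np.save("w3.npy",c,allow_pickle=True)
to([.468,-.300,.12],.107)
E
```

```text
t 5.88 shift [-0.0006  0.0012  0.0812] turn [-0.001 -0.     0.001]
```

View pics/w3.png

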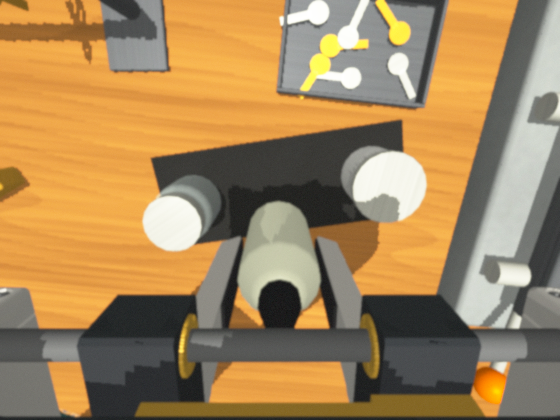

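Jar lid at (173,223), tin lid (384,186), far mat corners (152,158) and (402,121); far edge of the held bottle's base is at (281,202).

```bash
python3 - <<'E'
from h import *
c=np.load("w3.npy",allow_pickle=True).item()
j,ti=onz(c,173,223,.088)[:2],onz(c,384,186,.073)[:2]; print(j,ti,(j+ti)/2,np.linalg.norm(j-ti))
a,b=onz(c,152,158,.003)[:2],onz(c,402,121,.003)[:2]; m=(a+b)/2; d=(b-a)/np.linalg.norm(b-a); n=np.array([d[1],-d[0]]); print("mat",m+n*.055,m-n*.055,np.linalg.norm(b-a))
e=onz(c,281,202,.130)[:2]; print("bottle far edge",e, e-.022*np.array([np.cos(.107),np.sin(.107)]), robot.get_obs()["tool_pos"])
E
```

```text
[ 0.44435761 -0.20646167] [ 0.49527363 -0.39320772] [ 0.46981562 -0.29983469] 0.1935627307313429
mat [ 0.46710981 -0.30317403] [ 0.57364002 -0.27576394] 0.27712532580250954
bottle far edge [ 0.48579819 -0.29902251] [ 0.46392401 -0.30137202] [ 0.46844205 -0.29875921  0.20115919]
```

Request:
{"method": "drive_tool", "body": {"series": [[0.035,[0.002,0.002,0.04],[0,0,0]],[0.035,[0.002,0.002,0.08],[0,0,0]],[0.035,[0.002,0.002,0.11],[0,0,0]],[0.035,[0.002,0.002,0.12],[0,0,0]],[0.035,[0.002,0.002,0.12],[0,0,0]]]}}

```text
time: 6.5
tool_pos: [0.4705, -0.3011, 0.0813]
ee_rot: [-3.141, 0.0, 0.107]
wrist_force: [0.2, 0.5, -1.2]
width: 0.0436
finger_force: 30.0
```

Request:
{"method": "drive_tool", "body": {"series": [[0.035,[0,0,0.002],[0,0,0]],[0.035,[0,0,0.004],[0,0,0]],[0.035,[0,0,0.006],[0,0,0]],[0.035,[0,0,0.006],[0,0,0]]]}}

```text
time: 7.0
tool_pos: [0.4701, -0.3019, 0.0752]
ee_rot: [3.142, 0.0, 0.106]
wrist_force: [-0.5, 0.5, -1.1]
width: 0.0435
finger_force: 30.0
```

Request:
{"method": "drive_tool", "body": {"series": [[0.035,[0,0,0.001],[0,0,0]],[0.035,[0,0,0.001],[0,0,0]],[0.035,[0,0,0.001],[0,0,0]]]}}

```text
time: 7.38
tool_pos: [0.4702, -0.3019, 0.0742]
ee_rot: [3.141, -0.0, 0.106]
wrist_force: [0.5, 0.1, -0.6]
width: 0.0434
finger_force: 30.0
```

Request:
{"method": "drive_tool", "body": {"series": [[0.05,[0,0,0],[0,0,0]],[0.06,[0,0,0],[0,0,0]],[0.066,[0,0,0],[0,0,0]],[0.066,[0,0,0],[0,0,0]]]}}

```text
time: 7.88
tool_pos: [0.4702, -0.3019, 0.0743]
ee_rot: [3.141, -0.0, 0.106]
wrist_force: [-0.3, 0.8, -0.3]
width: 0.0658
finger_force: 0.0
```

Request:
{"method": "drive_tool", "body": {"series": [[0.07,[0,0,-0.03],[0,0,0]],[0.07,[0,0,-0.08],[0,0,0]],[0.07,[0,0,-0.14],[0,0,0]],[0.094,[0,0,-0.2],[0,0,0]],[0.094,[0,0,-0.25],[0,0,0]]]}}

```text
time: 8.5
tool_pos: [0.4702, -0.3019, 0.3271]
ee_rot: [3.14, -0.002, 0.106]
wrist_force: [-0.1, 0.1, 0.2]
width: 0.0866
finger_force: 0.0
```

```bash
python3 - <<'E'
from h import *
c=imaging.get_calibration("wrist"); im=imaging.snapshot("wrist"); cv2.imwrite("pics/w4.png",im[:,:,::-1])
np.save("w4.npy",c,allow_pickle=True)
to([.39,.26,.33],-.153)
E
```

```text
t 8.55 shift [-0.0216 -0.5684 -0.0015] turn [ 0.009 -0.012  0.259]
```

View pics/w4.png

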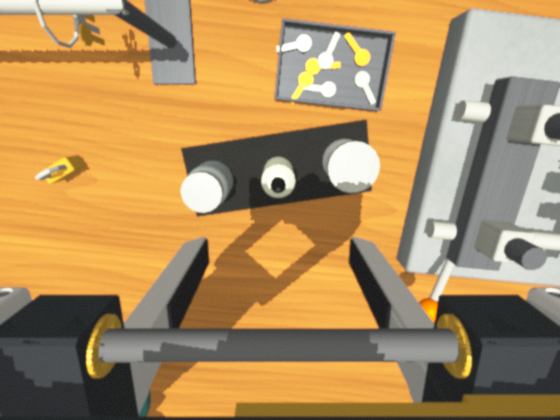

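The bottle stands upright on the mat: nozzle tip (279,185), jar lid (204,189), tin lid (353,165).

```bash
python3 - <<'E'
from h import *
c=np.load("w4.npy",allow_pickle=True).item()
j,ti,b=onz(c,204,189,.088)[:2],onz(c,353,165,.073)[:2],onz(c,279,185,.129)[:2]
d=(ti-j)/np.linalg.norm(ti-j);e=b-(j+ti)/2; print(j,ti,b,"along",e@d,"perp(+x)",e@[-d[1],d[0]])
E
```

```text
[ 0.44843832 -0.20914002] [ 0.49707798 -0.39720839] [ 0.47270226 -0.30280667] along -0.0003698242593293962 perp(+x) 3.792176204824916e-05
```

Request:
{"method": "drive_tool", "body": {"series": [[0.094,[-0.002,-0.04,0],[0,0,0]],[0.094,[-0.004,-0.1,0],[0,0,0.04]],[0.094,[-0.006,-0.16,0],[0,0,0.08]],[0.094,[-0.008,-0.22,0],[0,0,0.12]],[0.094,[-0.01,-0.28,0],[0,0,0.16]]]}}

```text
time: 9.18
tool_pos: [0.43, -0.0228, 0.324]
ee_rot: [-3.142, -0.001, -0.056]
wrist_force: [0.3, 1.1, -0.6]
width: 0.0938
finger_force: 0.0
```

```bash
python3 - <<'E'
from h import *
to([.38,.26,.33],-.153)
E
```

```text
t 9.18 shift [-0.0658 -0.2795 -0.006 ] turn [-0.    -0.001  0.097]
```

Request:
{"method": "drive_tool", "body": {"series": [[0.094,[-0.013,-0.055,0],[0,0,0.02]],[0.094,[-0.026,-0.11,0],[0,0,0.04]],[0.094,[-0.039,-0.165,0],[0,0,0.06]],[0.094,[-0.052,-0.22,0],[0,0,0.08]],[0.094,[-0.06,-0.265,-0.006],[0,0,0.097]]]}}

```text
time: 9.8
tool_pos: [0.384, 0.2453, 0.3297]
ee_rot: [3.141, 0.0, -0.15]
wrist_force: [1.0, -0.4, 0.7]
width: 0.0942
finger_force: 0.0
```

Request:
{"method": "drive_tool", "body": {"series": [[0.094,[0,0,0],[0,0,0]],[0.094,[0,0,0],[0,0,0]]]}}

```text
time: 10.05
tool_pos: [0.3851, 0.2429, 0.3299]
ee_rot: [3.141, -0.0, -0.151]
wrist_force: [-0.1, 0.3, 0.0]
width: 0.0941
finger_force: 0.0
```

```bash
python3 - <<'E'
from h import *
c=imaging.get_calibration("wrist"); im=imaging.snapshot("wrist"); cv2.imwrite("pics/w5.png",im[:,:,::-1])
np.save("w5.npy",c,allow_pickle=True)
to([.411,.266,.25],-.153); print(robot.get_obs()["tool_pos"],proj(c,[.411,.266,.165]))
E
```

```text
t 10.1 shift [ 0.0219 -0.0272  0.0799] turn [ 0.001 -0.     0.001]
[0.38524398 0.24250336 0.32988696] [251.88355692 172.89419294]
```

View pics/w5.png

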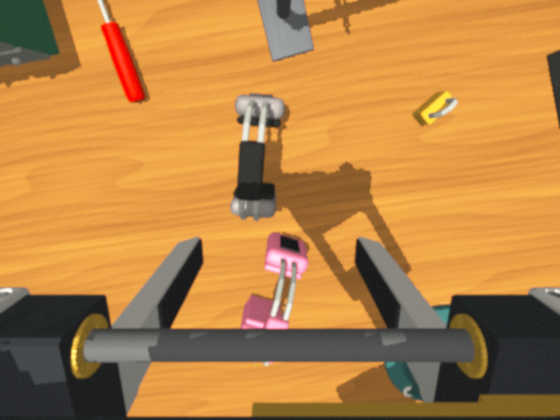

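The pad spans about (252,142) to (250,186), cups at (260,108) and (253,205), with the pink look-alike below at (285,290). A dark mask per row will give the pad's midline.

```bash
python3 - <<'E'
from h import *
c=np.load("w5.npy",allow_pickle=True).item()
g=cv2.cvtColor(cv2.imread("pics/w5.png"),cv2.COLOR_BGR2GRAY)
L=[]
for v in range(136,196,3):
    x=np.where(g[v,225:285]<50)[0]+225
    print(v,x.min() if len(x) else None,x.max() if len(x) else None,len(x),end="; ")
    if 146<=v<=180: L.append((v,(x.min()+x.max())/2))
L=np.array(L);k,b=np.polyfit(L[:,0],L[:,1],1)
P=[onz(c,k*v+b,v,.165)[:2] for v in (142,186)]
d=P[0]-P[1];print("\nends",P,np.linalg.norm(d),"yaw",np.arctan2(d[1],d[0]))
m=P[0]-.031*d/np.linalg.norm(d); print("centre from far end",m); to([*m,.25],np.arctan2(d[1],d[0]))
# from cups (z 0.08 tops)
E
```

```text
136 None None 0; 139 None None 0; 142 None None 0; 145 262 263 2; 148 262 263 2; 151 262 263 2; 154 262 263 2; 157 262 262 1; 160 261 262 2; 163 260 262 3; 166 261 261 1; 169 261 262 2; 172 260 261 2; 175 261 261 1; 178 259 261 3; 181 260 261 2; 184 239 272 34; 187 238 273 36; 190 236 273 38; 193 236 273 38; 
ends [array([0.43995872, 0.24957257]), array([0.39628546, 0.26043752])] 0.04500445683660728 yaw -0.2438283224233514
centre from far end [0.40987568 0.25705657]
t 10.1 shift [ 0.0221 -0.0182  0.0799] turn [ 0.001 -0.     0.092]
```

```bash
python3 - <<'E'
from h import *
c=np.load("w5.npy",allow_pickle=True).item()
im=cv2.imread("pics/w5.png"); g=im.max(2)
L=[]
for v in range(136,214,3):
    x=np.where(g[v,225:285]<85)[0]+225
    if len(x): print(v,x.min(),x.max(),len(x),end="; ")
    if 146<=v<=178: L.append((v,(x.min()+x.max())/2))
L=np.array(L);k,b=np.polyfit(L[:,0],L[:,1],1)
P=[onz(c,k*v+b,v,.165)[:2] for v in (142,200)]
d=P[0]-P[1];print("\nends",P,np.linalg.norm(d),"yaw",np.arctan2(d[1],d[0]))
cp=np.array([onz(c,*p,.07)[:2] for p in [(260,106),(253,206)]]); print("cups",cp,cp.mean(0))
cv2.imwrite("pics/c5.png",cv2.resize(im[85:225,200:310],None,fx=4,fy=4,interpolation=cv2.INTER_CUBIC))
E
```

```text
142 242 256 15; 145 241 264 24; 148 240 264 25; 151 240 263 24; 154 240 263 24; 157 240 263 24; 160 240 263 24; 163 240 262 23; 166 239 262 24; 169 239 262 24; 172 239 262 24; 175 239 262 24; 178 239 262 24; 181 238 262 25; 184 238 273 36; 187 237 274 38; 190 236 274 39; 193 235 274 40; 196 235 274 40; 199 240 274 35; 
ends [array([0.44159356, 0.26034686]), array([0.38314423, 0.2738717 ])] 0.05999371086202382 yaw -0.2273922822598722
cups [[0.47705749 0.25181662]
 [0.34977507 0.28294783]] [0.41341628 0.26738222]
```

View pics/c5.png

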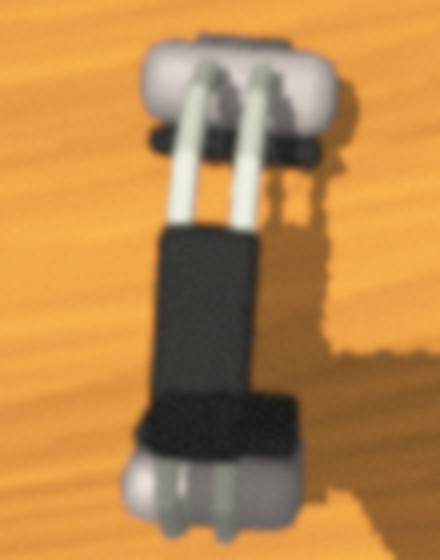

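Crop (4x, offset 200,85): pad from (210,228) down to (205,~455), near-vertical; cups at (235,85) and (213,480). The pad's yaw is about -0.23 and its centre about (0.412,0.267).

```bash
python3 - <<'E'
from h import *
to([.412,.267,.176],-.23)
E
```

```text
t 10.1 shift [ 0.0227 -0.0284  0.1539] turn [ 0.001 -0.     0.078]
```

Request:
{"method": "drive_tool", "body": {"series": [[0.07,[0.0227,-0.0284,0.02],[0,0,0.04]],[0.07,[0.0227,-0.0284,0.04],[0,0,0.078]],[0.07,[0.0227,-0.0284,0.08],[0,0,0.078]],[0.07,[0.0227,-0.0284,0.1],[0,0,0.078]],[0.07,[0.0227,-0.0284,0.1],[0,0,0.078]]]}}

```text
time: 10.72
tool_pos: [0.4114, 0.2661, 0.2281]
ee_rot: [3.139, 0.003, -0.232]
wrist_force: [0.6, -0.1, -0.6]
width: 0.0697
finger_force: 0.0
```

```bash
python3 - <<'E'
from h import *
c=imaging.get_calibration("wrist"); im=imaging.snapshot("wrist")[:,:,::-1]; cv2.imwrite("pics/w6.png",im)
print(robot.get_obs()["tool_pos"]); to([.412,.267,.176],-.23)
e=np.array([np.cos(-.23),np.sin(-.23)]); f=np.array([-e[1],e[0]])
for a,b in [(.031,.013),(.031,-.013),(-.031,.013),(-.031,-.013),(0,0)]: print(proj(c,[*(np.array([.412,.267])+a*e+b*f),.165]).round(0))
g=im.max(2)
for v in range(100,330,14):
    x=np.where(g[v,210:340]<85)[0]+210
    if len(x): print(v,x.min(),x.max(),len(x),end="; ")
E
```

```text
[0.41204374 0.26668458 0.22986913]
t 10.78 shift [-0.0001 -0.0003  0.0539] turn [ 0.001  0.001 -0.001]
[258. 186.]
[295. 186.]
[259. 266.]
[293. 265.]
[276. 227.]
142 252 300 20; 184 269 281 13; 198 258 292 35; 212 258 291 34; 226 253 298 46; 240 219 338 55; 254 212 339 45; 268 210 339 12; 282 210 325 20; 296 313 334 22;
```

Request:
{"method": "drive_tool", "body": {"series": [[0.06,[0,0,0.02],[0,0,0]],[0.06,[0,0,0.04],[0,0,0]],[0.06,[0,0,0.054],[0,0,0]],[0.06,[0,0,0.054],[0,0,0]],[0.06,[0,0,0.054],[0,0,0]]]}}

```text
time: 11.4
tool_pos: [0.4125, 0.2682, 0.1773]
ee_rot: [-3.14, -0.002, -0.229]
wrist_force: [0.3, 0.5, 0.2]
width: 0.0598
finger_force: 0.0
```

Request:
{"method": "drive_tool", "body": {"series": [[0.018,[0,0,0],[0,0,0]],[0.018,[0,0,0],[0,0,0]],[0.018,[0,0,0],[0,0,0]],[0.018,[0,0,0],[0,0,0]],[0.018,[0,0,0],[0,0,0]]]}}

```text
time: 12.02
tool_pos: [0.4118, 0.2681, 0.1762]
ee_rot: [-3.141, -0.0, -0.229]
wrist_force: [-0.1, 0.6, -0.1]
width: 0.0257
finger_force: 30.0
```

Request:
{"method": "drive_tool", "body": {"series": [[0.018,[0,0,-0.015],[0,0,0]],[0.018,[0,0,-0.045],[0,0,0]],[0.018,[0,0,-0.085],[0,0,0]],[0.018,[0,0,-0.125],[0,0,0]],[0.018,[0,0,-0.165],[0,0,0]]]}}

```text
time: 12.65
tool_pos: [0.4116, 0.2678, 0.3428]
ee_rot: [3.141, -0.0, -0.229]
wrist_force: [0.2, 0.5, -2.8]
width: 0.0253
finger_force: 30.0
```

Request:
{"method": "drive_tool", "body": {"series": [[0.018,[0,0,-0.025],[0,0,0]],[0.018,[0,0,-0.04],[0,0,0]],[0.018,[0,0,-0.04],[0,0,0]],[0.018,[0,0,-0.04],[0,0,0]]]}}

```text
time: 13.15
tool_pos: [0.4116, 0.2679, 0.3796]
ee_rot: [3.14, 0.002, -0.229]
wrist_force: [-0.1, 0.3, -2.9]
width: 0.0259
finger_force: 30.0
```

```bash
python3 - <<'E'
from h import *
to([.610,.034,.38],.107)
im=imaging.snapshot("wrist")[:,:,::-1]; cv2.imwrite("pics/w7.png",im)
E
```

```text
t 13.15 shift [ 0.2464  0.1827 -0.0006] turn [ 0.001  0.002 -0.336]
```

Request:
{"method": "drive_tool", "body": {"series": [[0.018,[0.02,0.015,0],[0,0,-0.03]],[0.018,[0.055,0.041,0],[0,0,-0.08]],[0.018,[0.095,0.07,0],[0,0,-0.13]],[0.018,[0.135,0.1,0],[0,0,-0.19]],[0.018,[0.175,0.13,0],[0,0,-0.24]]]}}

```text
time: 13.82
tool_pos: [0.5533, 0.1004, 0.3796]
ee_rot: [3.142, 0.003, 0.013]
wrist_force: [0.0, 0.6, -2.2]
width: 0.0258
finger_force: 30.0
```

```bash
python3 - <<'E'
from h import *
to([.610,.034,.38],.107)
E
```

```text
t 13.82 shift [ 0.0559  0.0671 -0.0006] turn [-0.     0.003 -0.094]
```

Request:
{"method": "drive_tool", "body": {"series": [[0.018,[0.025,0.03,0],[0,0,-0.04]],[0.018,[0.042,0.05,0],[0,0,-0.07]],[0.018,[0.052,0.062,0],[0,0,-0.09]],[0.018,[0.056,0.067,0],[0,0,-0.096]],[0.018,[0.056,0.067,0],[0,0,-0.096]]]}}

```text
time: 14.45
tool_pos: [0.6093, 0.0353, 0.3801]
ee_rot: [-3.141, 0.002, 0.106]
wrist_force: [0.1, -0.1, -2.9]
width: 0.0259
finger_force: 30.0
```

Request:
{"method": "drive_tool", "body": {"series": [[0.018,[0,0,0],[0,0,0]],[0.018,[0,0,0],[0,0,0]]]}}

```text
time: 14.7
tool_pos: [0.609, 0.0359, 0.3816]
ee_rot: [3.142, -0.001, 0.108]
wrist_force: [0.5, -0.3, -2.9]
width: 0.0253
finger_force: 30.0
```

```bash
python3 - <<'E'
from h import *
to([.610,.034,.38],.107)
c=imaging.get_calibration("wrist"); im=imaging.snapshot("wrist")[:,:,::-1]; cv2.imwrite("pics/w8.png",im)
np.save("w8.npy",c,allow_pickle=True)
s=imaging.snapshot("side")[:,:,::-1]; t=imaging.snapshot("top")[:,:,::-1]; cv2.imwrite("pics/s8.png",s); cv2.imwrite("pics/t8.png",t)
s=cv2.resize(s[110:280,210:380],(500,500),interpolation=cv2.INTER_CUBIC)
cv2.imwrite("pics/m8.png",np.hstack([cv2.resize(im,(300,225)),np.zeros((225,0,3),np.uint8)]) if 0 else np.hstack([cv2.copyMakeBorder(cv2.resize(im[:300,130:430],(300,300)),0,200,0,0,0),s]))
E
```

```text
t 14.7 shift [0.0007 0.002  0.0016] turn [ 0.    -0.001  0.001]
```

View pics/m8.png

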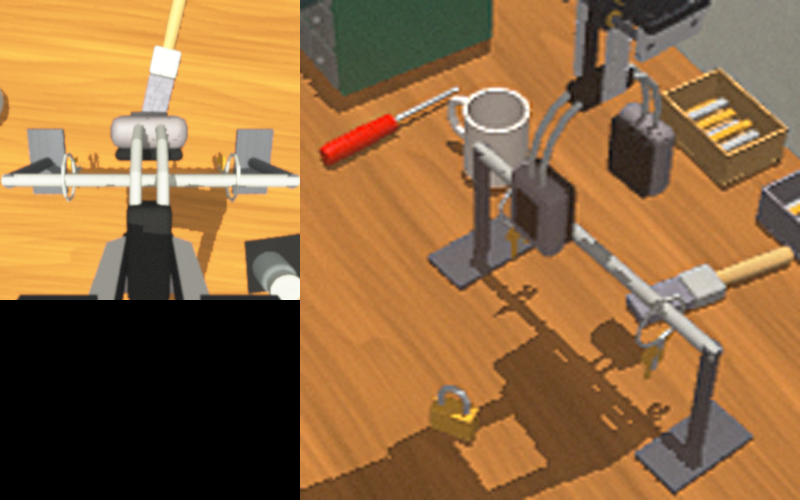

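The wrist crop shows the cup (149,130) midway between the rings (69 and 232) and parallel to the bar. In the side crop the two cups stand on either side of the bar and above it.

Request:
{"method": "drive_tool", "body": {"series": [[0.018,[0.001,0.002,0.02],[0,0,0]],[0.018,[0.001,0.002,0.05],[0,0,0]],[0.018,[0.001,0.002,0.085],[0,0,0]],[0.018,[0.001,0.002,0.12],[0,0,0]],[0.018,[0.001,0.002,0.145],[0,0,0]]]}}

```text
time: 15.48
tool_pos: [0.6099, 0.0336, 0.2341]
ee_rot: [-3.141, 0.002, 0.107]
wrist_force: [-0.4, -0.1, -3.2]
width: 0.0254
finger_force: 30.0
```

Request:
{"method": "drive_tool", "body": {"series": [[0.018,[0,0,0.015],[0,0,0]],[0.018,[0,0,0.025],[0,0,0]],[0.018,[0,0,0.033],[0,0,0]],[0.018,[0,0,0.033],[0,0,0]],[0.018,[0,0,0.033],[0,0,0]]]}}

```text
time: 16.1
tool_pos: [0.6111, 0.0333, 0.2041]
ee_rot: [3.141, -0.002, 0.107]
wrist_force: [0.6, 0.5, -2.4]
width: 0.0255
finger_force: 30.0
```

```bash
python3 - <<'E'
from h import *
print(robot.get_obs()["tool_pos"])
s=imaging.snapshot("side")[:,:,::-1]; w=imaging.snapshot("wrist")[:,:,::-1]
cv2.imwrite("pics/m9.png",np.hstack([cv2.resize(w[60:360,80:480],(400,300)),cv2.resize(s[140:260,230:390],(400,300),interpolation=cv2.INTER_CUBIC)]))
E
```

```text
[0.61107032 0.03333346 0.20407972]
```

The picture allowance is used up, so I'll finish by force and masks.

Request:
{"method": "drive_tool", "body": {"series": [[0.018,[0,0,0.004],[0,0,0]],[0.018,[0,0,0.007],[0,0,0]],[0.018,[0,0,0.008],[0,0,0]],[0.018,[0,0,0.008],[0,0,0]]]}}

```text
time: 16.7
tool_pos: [0.6106, 0.0334, 0.1949]
ee_rot: [3.142, 0.0, 0.107]
wrist_force: [-1.2, -0.3, -2.1]
width: 0.0258
finger_force: 30.0
```

Request:
{"method": "drive_tool", "body": {"series": [[0.018,[0,0,0.001],[0,0,0]],[0.018,[0,0,0.0015],[0,0,0]],[0.018,[0,0,0.0015],[0,0,0]]]}}

```text
time: 17.08
tool_pos: [0.6107, 0.0334, 0.1941]
ee_rot: [3.141, -0.001, 0.107]
wrist_force: [-0.6, -0.4, -0.5]
width: 0.0256
finger_force: 30.0
```

Request:
{"method": "drive_tool", "body": {"series": [[0.018,[0,0,0.0005],[0,0,0]],[0.018,[0,0,0.0005],[0,0,0]],[0.018,[0,0,0.0005],[0,0,0]]]}}

```text
time: 17.45
tool_pos: [0.6108, 0.0334, 0.194]
ee_rot: [3.141, -0.001, 0.107]
wrist_force: [-2.4, -0.2, 3.6]
width: 0.0252
finger_force: 30.0
```

Request:
{"method": "drive_tool", "body": {"series": [[0.03,[0,0,0],[0,0,0]],[0.036,[0,0,0],[0,0,0]],[0.044,[0,0,0],[0,0,0]],[0.05,[0,0,0],[0,0,0]],[0.05,[0,0,0],[0,0,0]]]}}

```text
time: 18.08
tool_pos: [0.6106, 0.0334, 0.193]
ee_rot: [3.142, 0.0, 0.107]
wrist_force: [-0.5, -1.2, -0.6]
width: 0.0496
finger_force: 0.0
```

Request:
{"method": "drive_tool", "body": {"series": [[0.05,[0,0,-0.01],[0,0,0]],[0.05,[0,0,-0.03],[0,0,0]],[0.05,[0,0,-0.07],[0,0,0]],[0.05,[0,0,-0.11],[0,0,0]],[0.05,[0,0,-0.13],[0,0,0]]]}}

```text
time: 18.7
tool_pos: [0.6112, 0.0334, 0.3275]
ee_rot: [3.141, -0.006, 0.107]
wrist_force: [-0.7, -0.1, 0.2]
width: 0.0499
finger_force: 0.0
```

```bash
python3 - <<'E'
from h import *
c=imaging.get_calibration("wrist"); print(robot.get_obs()["tool_pos"])
im=imaging.snapshot("wrist")[:,:,::-1]; cv2.imwrite("pics/w10.png",im)
e=np.array([np.cos(.107),np.sin(.107)]); f=np.array([-e[1],e[0]]); m=np.array([.6105,.0335])
for a,b in [(.031,.013),(.031,-.013),(-.031,.013),(-.031,-.013)]: print("pred corner",proj(c,[*(m+a*e+b*f),.183]).round(0))
print("pred far cup",proj(c,[*(m+.061*e),.098]).round(0))
g=im.max(2)
for v in range(60,300,8):
    x=np.where(g[v,190:370]<75)[0]+190
    if len(x): print(v,x.min(),x.max(),len(x),end="; ")
# still? compare two frames apart
a=imaging.snapshot("side").astype(int); 
for _ in range(6): imaging.snapshot("side")
b=imaging.snapshot("side").astype(int); d=(abs(a-b).max(2)>40); print("\nmoved px",d.sum(),np.argwhere(d)[:3])
cv2.imwrite("pics/s10.png",b[:,:,::-1].astype(np.uint8))
E
```

```text
[0.61120749 0.03337174 0.3274515 ]
pred corner [264. 169.]
pred corner [292. 169.]
pred corner [265. 230.]
pred corner [291. 230.]
pred far cup [278. 132.]
140 259 299 23; 172 267 290 24; 180 267 290 24; 188 267 290 24; 196 267 290 24; 204 260 296 37; 212 259 297 39; 220 259 297 39; 244 234 323 6; 252 231 326 12; 260 229 328 17; 268 226 331 20; 276 223 334 22; 284 220 337 24; 292 218 339 24; 
moved px 2888 [[  5 307]
 [  5 308]
 [  5 309]]
```

Request:
{"method": "drive_tool", "body": {"series": [[0.05,[-0.02,0,-0.02],[0,0,0]],[0.05,[-0.06,0,-0.03],[0,0,0]],[0.05,[-0.11,0,-0.03],[0,0,0]],[0.05,[-0.15,0,-0.03],[0,0,0]],[0.05,[-0.17,0,-0.03],[0,0,0]]]}}

```text
time: 19.77
tool_pos: [0.4397, 0.0152, 0.3533]
ee_rot: [3.141, -0.0, 0.107]
wrist_force: [0.2, -0.1, 0.2]
width: 0.0502
finger_force: 0.0
```

Request:
{"method": "drive_tool", "body": {"series": [[0.05,[0,0,0],[0,0,0]],[0.05,[0,0,0],[0,0,0]],[0.05,[0,0,0],[0,0,0]],[0.05,[0,0,0],[0,0,0]],[0.05,[0,0,0],[0,0,0]]]}}

```text
time: 20.4
tool_pos: [0.442, 0.0153, 0.3528]
ee_rot: [-3.142, 0.001, 0.107]
wrist_force: [0.0, 0.0, 0.2]
width: 0.0498
finger_force: 0.0
```

```bash
python3 - <<'E'
from h import *
print(robot.get_obs()["tool_pos"])
def diff(n):
    a=imaging.snapshot(n).astype(int)
    for _ in range(6): imaging.snapshot(n)
    b=imaging.snapshot(n).astype(int); d=abs(a-b).max(2)>40; p=np.argwhere(d); print(n,d.sum(), p.min(0) if len(p) else "",p.max(0) if len(p) else ""); return b
w=diff("wrist"); s=diff("side"); cv2.imwrite("pics/s11.png",s[:,:,::-1]); cv2.imwrite("pics/w11.png",w[:,:,::-1])
c=imaging.get_calibration("wrist"); g=w.max(2)
e=np.array([np.cos(.107),np.sin(.107)]); f=np.array([-e[1],e[0]]); m=np.array([.6105,.0335])
for n,a,b,z in [("pad",.031,.013,.183),("pad",-.031,-.013,.183),("cup+",.061,0,.1),("cup-",-.061,0,.1),("cupend",-.079,.031,.06),("cupend",-.079,-.031,.06)]: print(n,proj(c,[*(m+a*e+b*f),z]).round(0))
for v in range(4,200,7):
    x=np.where(g[v,200:360]<90)[0]+200
    if len(x): print(v,x.min(),x.max(),len(x),end="; ")
E
```

```text
[0.4419563  0.01529894 0.35280122]
wrist 491 [179   9] [379 557]
side 6 [ 41 137] [152 273]
pad [263. -29.]
pad [292.  49.]
cup+ [278. -28.]
cup- [278.  89.]
cupend [255. 106.]
cupend [301. 106.]
4 259 299 41; 11 266 291 26; 18 266 291 26; 25 266 292 27; 32 266 291 26; 39 266 291 26; 46 267 291 25; 81 259 298 24; [ WARN:0@9.093] global loadsave.cpp:1063 imwrite_ Unsupported depth image for selected encoder is fallbacked to CV_8U.
```

```bash
python3 -c "
from bench import robot
print(robot.close_job())"
```

```text
the job is handed in; nothing more can be done
None
```

I handed in the job at about 21 s of the 64 s: the bottle stands upright midway between the jar and the tin, and the ear defenders hang still astride the bar between the two key rings. The bottle measured within 1 mm of the midpoint. I checked the hang only by image measurements, because the 10 picture views were used up.

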